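# Find the loaded module housing and set it on the test fixture

### The arm

A 6-joint arm with a two-finger parallel gripper is mounted at the origin on the work surface. World frame = base frame: x ahead of the robot, y to its left, z up, the work surface at z = 0. Lengths are in mm, angles in rad, forces in N, time in s.
With the tool pointing down it reaches from about 275 to 1000 mm from the base axis. Payload 8.4 kg.
Tool frame: the origin (TCP) lies between the finger pads; the fingertips stand 8 mm ahead of it and the grasp point (between the pads) lies 11 mm behind it (tcp_to_tips is the distance from the TCP to the fingertips, in mm); z points along the fingers, y is the line along which they close (so a half turn about z gives the same grasp; the last joint's range is limited). The gripper opens to 85 mm and grips with 20 to 120 N. Pads are 22 mm wide; open, the fingers measure 114 mm over their backs; the gripper's body (76 mm by 85 mm) begins 54 mm behind the grasp point. The pads swing forward as they close: fully open they stand 13 mm farther back than shut.
Start: joints at [1.213, 0.353, 1.633, -0, 1.155, -0.002], TCP at [217.711, 585.858, 200.881] pointing down, gripper open.
Joint ranges: [-2.63, 2.63], [-0.92, 2.1], [0.06, 2.66], [-1.3, 4.44], [0, 2.69], [-3.02, 3.02]. Speed limits (rad/s): [2.22, 2.22, 2.79, 3.14, 3.14, 3.14].

### API

Orientations are given as [roll, pitch, yaw] about the fixed x, y, z axes, in that order (R = Rz(yaw) Ry(pitch) Rx(roll)).
In Python, from rig import * gives the robot as it stands.
- The arm moves only by the tool step_arm, never from a script. Its argument "motion" is a list of rows, each an object with "claw": the finger opening in mm, from 0 to 85.4; "delta_pos": the shift along the tool's x, y, z in mm, a list of three; "turn": the turn about the tool's z in rad. In form: [{"claw": claw, "delta_pos": [dx, dy, dz], "turn": turn}, ...]. A call has 1 to 8 rows; each row shifts and turns the commanded pose from where the row before left it, along the tool's axes as they then stand; what a row does not reach is not made up. A row lasts 1/12 s, in which the tool goes at most 41.7 mm and 7.16 degrees, less where a joint would pass 70% of its speed; a pose out of reach is approached as far as the arm can. A call is refused whole if a number of a shift passes 41.7 or a number of a turn 0.125, either way. A call with a gripper value outside its range is refused whole. The fingers move at their own pace and stop on an object; "force" is the grip in N (left out, the last holds). Time passes only in rows, so rows that do not move let the fingers close. It gives the time, the measured TCP pose, the force, the opening and the grip force at its end, in the units of the state.
- sense(): the state, without advancing time (a new reading comes with each control period).
- grab_frame(name): name is "scene" or "top" or "wrist"; returns a dict with "img" (480x640x3 uint8, red, green, blue), "vertical_fov" (degrees; the focal length in pixels is half the picture's height over the tangent of half this angle, whatever the lens; pixels are square), "cx", "cy" (the principal point, pixels), "R" (3x3) and "t" (3): a world point X has camera coordinates R X + t. Camera axes: x right, y down, z forward; pixel columns grow to the right and rows downward; lengths in mm; the calibration is good to about 2 mm. A picture is of the moment at which its call begins. There is no depth.
- sign_off(): hands the job in; it is judged then, once.
The state is a dict: "clock": time; "qpos": joint angles; "qvel": joint speeds; "joint_efforts": joint torques, N m; "eef_pos": TCP position; "tcp_rot": TCP orientation; "contact_force": force on the tool from outside, world axes, zero at the start; "wrist_torque": the same for the moment, N m; "opening": opening from 0.0 (shut) to 1.0 (fully open); "grasp_force": force on a finger pad.
Only numpy, scipy, OpenCV 4.12 (cv2) and the standard library are available. Lean on these libraries where they do the work, as an engineer would, in place of code of your own. Each camera call takes 0.05 s, during which the arm holds its last target. There are 200 camera calls.

### The job

Three identical closed aluminium housings stand on the bench; only one has its power unit inside, and it is clearly heavier. Lift them to find it, then lower it gently onto the test fixture, flat and squarely tucked into the corner of the two rails, so that its weight alone holds the fixture's part-present pin down. Leave the empty housings standing upright on the bench, and do not disturb the meter, the phone or the screw jar.

Things in the scene. Friction and masses are not known exactly. Their poses are not given: they have to be found in the camera images.
- case_a: one of three outwardly identical closed aluminium housings, a box 100 long (its x) x 56 wide (its y) x 48 high, standing upright on the bench; origin at the centre of its flat underside, z up; the same after a half turn about z. One of the three, not known which, has its power unit inside and weighs 420 to 520 g; the two empty ones 95 to 145 g. Which stands where varies
- case_b: one of three outwardly identical closed aluminium housings, a box 100 long (its x) x 56 wide (its y) x 48 high, standing upright on the bench; origin at the centre of its flat underside, z up; the same after a half turn about z. One of the three, not known which, has its power unit inside and weighs 420 to 520 g; the two empty ones 95 to 145 g. Which stands where varies
- case_c: one of three outwardly identical closed aluminium housings, a box 100 long (its x) x 56 wide (its y) x 48 high, standing upright on the bench; origin at the centre of its flat underside, z up; the same after a half turn about z. One of the three, not known which, has its power unit inside and weighs 420 to 520 g; the two empty ones 95 to 145 g. Which stands where varies
- fixture: fixed test fixture: grey plate 170 (its x) x 120 (y) x 20 high, with two low aluminium rails on it forming an L. End rail: inner face at x = +52, y -40 to 40, 20 thick, top 12 above the plate. Side rail: inner face at y = +30, x -35 to 35, 12 thick, top 8 above the plate. Other two sides open. Origin at the centre of the plate's underside, z up; its place and yaw vary
- nest (a point): point on the plate's upper face on the pin's axis, 20 straight above the fixture's origin, axes as the fixture's. The underside centre of a well placed housing lies here, its long side along the fixture's x (either way round), with about 2 mm left to each rail
- pin (a joint): part-present pin, steel, 10 diameter, stands 6 proud of the plate at the nest point. Value: how far it is pushed down in m; 0 up, 0.006 flush with the plate. Spring: 2 N to start it moving, 3 N when flush: an empty housing does not push it in and rocks on top of it, the loaded one does
- meter: bystander: orange hand multimeter lying on the bench, 85 (x) x 175 (y) x 45 high, origin at the centre of its underside
- phone: bystander: black phone lying on the bench, 72 (x) x 145 (y) x 9, origin at the centre of its underside
- screw_jar: bystander: closed jar, 50 diameter, 60 high, origin at the centre of its underside
Mind the look-alikes: they are no part of the job. Leave any brown look-alike of the case_b alone.

How it is judged (in metres and radians):
At the end, for the whole second after the job is handed in: Pin held over 4.5 mm down by a housing lying flat on the plate (within 2.5 mm, 0.05 rad), centre within 10 mm of the nest point, square within 0.10 rad either way round; the other two upright on the bench (within 5 mm, 0.08 rad); all at rest (under 20 mm/s) (value of joint pin above 0.0045 m and ((horizontal distance between case_a and nest below 0.01 m and angle between the x axis of case_a and the x axis of fixture, either way round below 0.1 rad and z of case_a in the frame of nest between -0.0025 and 0.0025 m and angle between case_a's own z axis and vertical below 0.05 rad) or (height (world z) of case_a below 0.005 m and angle between case_a's own z axis and vertical below 0.08 rad)) and ((horizontal distance between case_b and nest below 0.01 m and angle between the x axis of case_b and the x axis of fixture, either way round below 0.1 rad and z of case_b in the frame of nest between -0.0025 and 0.0025 m and angle between case_b's own z axis and vertical below 0.05 rad) or (height (world z) of case_b below 0.005 m and angle between case_b's own z axis and vertical below 0.08 rad)) and ((horizontal distance between case_c and nest below 0.01 m and angle between the x axis of case_c and the x axis of fixture, either way round below 0.1 rad and z of case_c in the frame of nest between -0.0025 and 0.0025 m and angle between case_c's own z axis and vertical below 0.05 rad) or (height (world z) of case_c below 0.005 m and angle between case_c's own z axis and vertical below 0.08 rad)) and linear speed of each of case_a, case_b, case_c below 0.02 m/s); the robot touches nothing.
It fails at once if the meter, phone or screw jar is moved by more than 30 mm (distance of any of meter, phone, screw_jar from where it was at the start of the episode above 0.03 m).
It fails at once if a housing is dropped onto the fixture (falling free of the fingers over the plate at more than 0.4 m/s, a fall of about 8 mm) ((horizontal distance between case_a and nest below 0.06 m and contact force between case_a and the fingers below 0.2 N and linear speed of case_a above 0.4 m/s) or (horizontal distance between case_b and nest below 0.06 m and contact force between case_b and the fingers below 0.2 N and linear speed of case_b above 0.4 m/s) or (horizontal distance between case_c and nest below 0.06 m and contact force between case_c and the fingers below 0.2 N and linear speed of case_c above 0.4 m/s)).
It fails at once if a housing is rammed onto the fixture (contact force over 60 N) (contact force between any of case_a, case_b, case_c and fixture above 60 N).
It also fails if it takes over 62 s, if anything falls off the work surface, if the arm or the gripper's body presses on something with over 40 N, if the wrist force passes 120 N, or if a joint passes its speed limit or range.

## Working session

There is one attempt and no reset: what is moved stays moved. The work goes in short steps, Python scripts to look and compute and a tool call to move; the robot and the scene stay as the last step left them, time stands still between calls to the robot, and variables do not carry over. Pictures are saved under pics/ and viewed, at most 10 in all, crops included, and the job is handed in when it is done.

Besides the shell and the picture viewer there is one more tool, called after ">>>" in YAML: its name, and indented under it one key for each argument. step_arm: Moves the arm, as the interface text tells. Its arguments: {"type":"object","properties":{"motion":{"type":"array","items":{"type":"object","properties":{"claw":{"type":"number"},"delta_pos":{"type":"array","items":{"type":"number"}},"turn":{"type":"number"}}}},"force":{"type":"number"}},"required":["motion"]}

```bash
mkdir -p pics
python3 - <<'E'
from rig import *
import cv2,numpy as np,pickle
print(sense())
d={}
for n in ("scene","top"):
    f=grab_frame(n);d[n]=f
    cv2.imwrite(f"pics/{n}0.png",f["img"][:,:,::-1])
    print(n,f["vertical_fov"],f["cx"],f["cy"],np.round(f["R"],3).tolist(),f["t"])
pickle.dump(d,open("d0.pkl","wb"))
E
```

```text
{'clock': 0.0, 'qpos': array([ 1.21259265e+00,  3.53616439e-01,  1.63412318e+00,  1.86065838e-05,
        1.15520346e+00, -2.40819670e-03]), 'qvel': array([-3.32447380e-04,  2.11445640e-04, -1.91859923e-03, -1.21801348e-03,
        1.20509275e-03, -9.89944711e-05]), 'joint_efforts': array([-7.72493004e-04, -6.05252910e+01, -3.42072701e+01,  2.94650499e-05,
        9.17526602e-03, -4.25556976e-06]), 'eef_pos': array([217.5301721 , 585.37897807, 200.18619868]), 'tcp_rot': array([-3.14024227e+00, -2.02646143e-05,  2.78578964e+00]), 'contact_force': array([-0.22420565,  0.40500746,  0.56013438]), 'wrist_torque': array([-0.01203136,  0.00385093, -0.04796236]), 'grasp_force': 0.0, 'opening': 0.9993576950717794}
scene 43.32005484952221 322.25028638459355 245.73476282668497 [[0.264, 0.965, -0.005], [0.576, -0.162, -0.801], [-0.774, 0.209, -0.598]] [-161.99724861 -286.03499231 1855.57526879]
top 52.28792675616873 316.19282555569384 241.50888504333065 [[0.005, -1.0, -0.004], [-0.999, -0.005, -0.052], [0.052, 0.004, -0.999]] [  11.55929562  556.29768352 1081.58166309]
```

View pics/scene0.png

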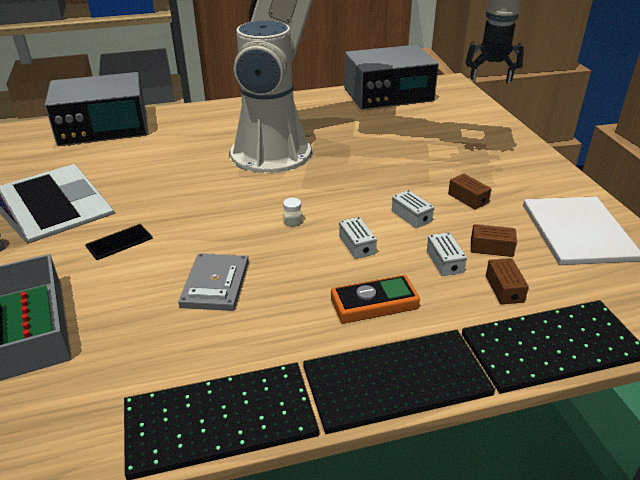

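View pics/top0.png

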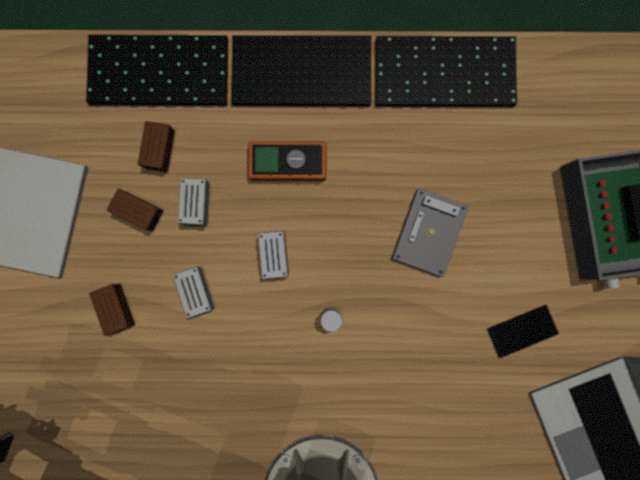

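The three silver cases are at top pixels (193,201), (272,255) and (193,292). The brown look-alikes are at (155,146), (134,210) and (111,309) and don't fit, since they aren't aluminium. The fixture is at (431,232), the meter at (287,160), the jar at (331,320) and the phone at (522,331). I'll confirm with one enlarged crop.

Run:
```python
import cv2,numpy as np
im=cv2.imread("pics/top0.png")
a=cv2.resize(im[170:330,160:300],None,fx=3.6,fy=3.6,interpolation=cv2.INTER_CUBIC)[:576,:400+104]
b=cv2.resize(im[184:280,385:475],None,fx=3.2,fy=3.2,interpolation=cv2.INTER_CUBIC)
c=np.zeros((600,800,3),np.uint8);c[:a.shape[0],:a.shape[1]]=a;c[:b.shape[0],510:510+b.shape[1]]=b
cv2.imwrite("pics/crop1.png",c)
```

```text
(no output)
```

View pics/crop1.png

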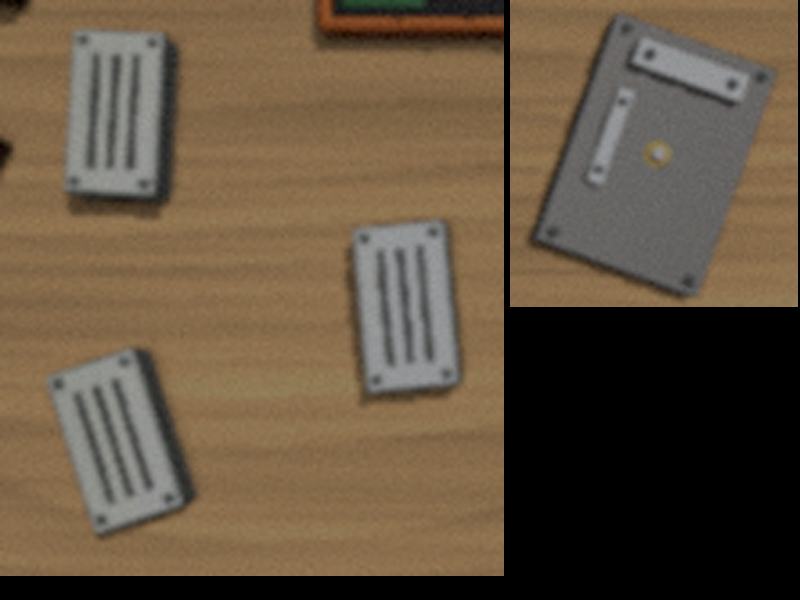

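The three silver vented boxes are the housings: case 1 at crop (115,115), case 2 at (405,305), case 3 at (118,440). The fixture's pin is at crop (656,154).

```bash
cat > h.py <<'E'
import numpy as np,pickle,cv2
def ray(f,uv,z):
    F=240/np.tan(np.radians(f["vertical_fov"])/2);uv=np.atleast_2d(uv).astype(float)
    d=np.c_[(uv[:,0]-f["cx"])/F,(uv[:,1]-f["cy"])/F,np.ones(len(uv))]@f["R"]
    c=-np.array(f["R"]).T@f["t"]
    return (c+d*((z-c[2])/d[:,2])[:,None])[:,:2]
def proj(f,X):
    F=240/np.tan(np.radians(f["vertical_fov"])/2);p=np.atleast_2d(X)@np.array(f["R"]).T+f["t"]
    return p[:,:2]/p[:,2:]*F+[f["cx"],f["cy"]]
def axis(P):  # corners in order; returns centre, yaw of long axis, side lengths
    e=[P[1]-P[0],P[2]-P[1],P[2]-P[3],P[3]-P[0]]
    a,b=e[0]+e[2],e[1]+e[3]; l=a if np.hypot(*a)>np.hypot(*b) else b
    return P.mean(0).round(1),round(float(np.arctan2(l[1],l[0])),3),[round(float(np.hypot(*x)),1) for x in e]
E
python3 - <<'E'
from h import *
d=pickle.load(open("d0.pkl","rb"));f=d["top"];A=np.array
for n,c in {"1":[(76,31),(165,33),(158,198),(66,193)],"2":[(352,228),(444,221),(460,382),(367,392)],"3":[(48,378),(136,349),(188,502),(97,535)]}.items():
    print(n,axis(ray(f,A(c)/3.6+[160,170],48)))
fx=lambda c:(A(c)-[510,0])/3.2+[385,184]
print("fix",axis(ray(f,fx([(620,14),(777,72),(695,296),(532,240)]),20)),ray(f,fx([(656,154)]),26))
print("jar",ray(f,[(331,320)],60),"meter",ray(f,[(287,160)],45),"phone",ray(f,[(522,331)],9))
# cross check scene
s=d["scene"]
print(proj(s,[[562,-0,0]]))
print("scene case tops",ray(s,[(356,231),(447,246),(412,203)],48),"pin",ray(s,[(214,276)],26))
E
```

```text
1 (array([640.7, 285.1]), 3.108, [54.2, 100.7, 55.9, 99.0])
2 (array([525. , 108.3]), -3.037, [55.8, 97.6, 56.3, 99.3])
3 (array([442.9, 281. ]), -2.809, [55.6, 97.2, 57.8, 98.8])
fix (array([ 577.3, -241.1]), 2.775, [116.6, 167.1, 119.2, 170.3]) [[ 577.63341373 -239.72068554]]
jar [[386.54095036 -18.39289406]] meter [[733.85112815  79.04372308]] phone [[ 358.89937744 -445.42700934]]
[[316.4326128  261.74524225]]
scene case tops [[532.27227034 105.76543429]
 [645.4696611  288.57278554]
 [453.70099957 280.30055826]] pin [[ 581.97917114 -239.94844487]]
```

>>> step_arm:
  motion:
    - {"claw":85,"delta_pos":[-26.5,-17.2,0],"turn":0}
    - {"claw":85,"delta_pos":[-26.5,-17.2,0],"turn":0}
    - {"claw":85,"delta_pos":[-26.5,-17.2,0],"turn":0}
    - {"claw":85,"delta_pos":[-26.5,-17.2,0],"turn":0}
    - {"claw":85,"delta_pos":[-26.5,-17.2,0],"turn":0}
    - {"claw":85,"delta_pos":[-26.5,-17.2,0],"turn":0}
    - {"claw":85,"delta_pos":[-26.5,-17.2,0],"turn":0}
    - {"claw":85,"delta_pos":[-26.5,-17.2,0],"turn":0}
  force: 40

```text
clock: 0.77
eef_pos: [369.0, 381.5, 200.6]
tcp_rot: [-3.141, -0.0, 2.786]
contact_force: [-0.1, 0.2, -0.3]
opening: 0.992
grasp_force: 0.0
```

>>> step_arm:
  motion:
    - {"claw":85,"delta_pos":[-26.5,-17.2,0],"turn":0}
    - {"claw":85,"delta_pos":[-26.5,-17.2,0],"turn":0}
    - {"claw":85,"delta_pos":[-26.5,-17.2,0],"turn":-0.115}
    - {"claw":85,"delta_pos":[-26.0,-17.2,0],"turn":-0.115}
    - {"claw":85,"delta_pos":[0,0,0],"turn":-0.115}
    - {"claw":85,"delta_pos":[0,0,0],"turn":-0.115}
    - {"claw":85,"delta_pos":[0,0,0],"turn":-0.115}
    - {"claw":85,"delta_pos":[0,0,0],"turn":-0.115}

```text
clock: 1.43
eef_pos: [446.2, 283.6, 200.6]
tcp_rot: [-3.141, -0.001, -2.802]
contact_force: [-0.5, -0.2, -0.9]
opening: 0.995
grasp_force: 0.0
```

```bash
cat >> h.py <<'E'
def to(x,y,z,yaw):
    from rig import sense
    s=sense();p=s["eef_pos"];a=s["tcp_rot"][2];D=np.array([x,y])-p[:2]
    t=(yaw-a+np.pi/2)%np.pi-np.pi/2
    print("clk",round(s["clock"],2),"pos",p.round(1),"rot",s["tcp_rot"].round(3),"F",s["contact_force"].round(2),"open",round(s["opening"]*85.4,1),"q6",s["qpos"][5].round(2))
    print("delta tool",round(np.cos(a)*D[0]+np.sin(a)*D[1],1),round(np.sin(a)*D[0]-np.cos(a)*D[1],1),round(p[2]-z,1),"turn",round(-t,3))
E
python3 - <<'E'
from h import *
from rig import grab_frame
to(442.9,281,24,0.333)
f=grab_frame("wrist");pickle.dump(f,open("w1.pkl","wb"));cv2.imwrite("pics/w1.png",f["img"][:,:,::-1])
E
```

```text
clk 1.43 pos [446.2 283.6 200.6] rot [-3.141e+00 -1.000e-03 -2.802e+00] F [-0.55 -0.19 -0.93] open 85.0 q6 -1.35
delta tool 3.9 -1.3 176.6 turn 0.006
```

View pics/w1.png

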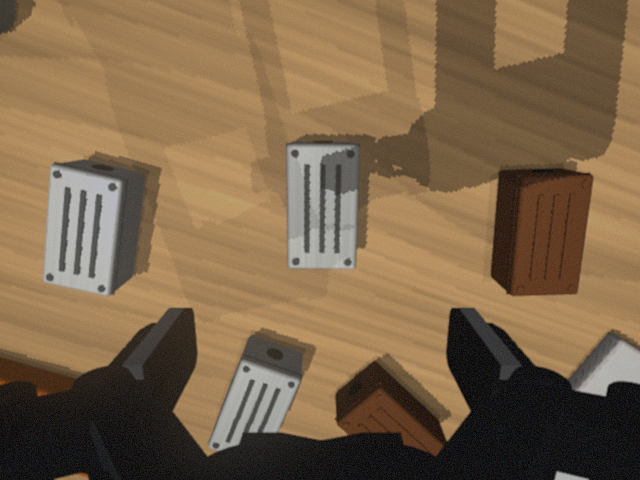

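The wrist view shows case 3 centred, with top-face corners (287,144), (359,144), (356,268) and (288,268). Case 2 is at left: (53,164), (121,178), (112,294), (43,281).

Run:
```python
from h import *
f=pickle.load(open("w1.pkl","rb"))
print(axis(ray(f,[(287,144),(359,144),(356,268),(288,268)],48)))
print(axis(ray(f,[(53,164),(121,178),(112,294),(43,281)],48)))
```

```text
(array([443.5, 284. ]), 0.332, [54.1, 98.6, 55.4, 98.6])
(array([524.7, 110. ]), 0.112, [51.6, 98.0, 56.4, 98.2])
```

>>> step_arm:
  motion:
    - {"claw":85,"delta_pos":[3,0.2,30],"turn":0.006}
    - {"claw":85,"delta_pos":[0,0,35],"turn":0}
    - {"claw":85,"delta_pos":[0,0,35],"turn":0}
    - {"claw":85,"delta_pos":[0,0,30],"turn":0}
    - {"claw":85,"delta_pos":[0,0,25],"turn":0}
    - {"claw":85,"delta_pos":[0,0,15],"turn":0}
    - {"claw":85,"delta_pos":[0,0,6.5],"turn":0}
    - {"claw":85,"delta_pos":[0,0,0],"turn":0}

```text
clock: 2.15
eef_pos: [442.2, 282.6, 22.9]
tcp_rot: [-3.141, -0.003, -2.815]
contact_force: [-0.6, 0.4, 0.3]
opening: 0.995
grasp_force: 0.0
```

>>> step_arm:
  motion:
    - {"claw":40,"delta_pos":[0,0,0],"turn":0}
    - {"claw":40,"delta_pos":[0,0,0],"turn":0}
    - {"claw":40,"delta_pos":[0,0,0],"turn":0}
    - {"claw":40,"delta_pos":[0,0,0],"turn":0}
    - {"claw":40,"delta_pos":[0,0,0],"turn":0}
    - {"claw":40,"delta_pos":[0,0,0],"turn":0}
  force: 40

```text
clock: 2.65
eef_pos: [443.5, 283.4, 24.9]
tcp_rot: [3.141, 0.001, -2.814]
contact_force: [-0.0, -0.2, -0.8]
opening: 0.467
grasp_force: 0.0
```

Run:
```python
from h import *
from rig import grab_frame,sense
s=sense();print(s)
f=grab_frame("wrist");g=grab_frame("scene")
cv2.imwrite("pics/w2.png",np.hstack([cv2.resize(f["img"],(400,300)),cv2.resize(g["img"][150:330,340:580],(400,300))])[:,:,::-1])
```

```text
{'clock': 2.65, 'qpos': array([ 5.65712840e-01,  4.42117165e-01,  1.97697039e+00,  3.73547964e-05,
        7.21652235e-01, -1.33312327e+00]), 'qvel': array([ 0.00169058,  0.00591549,  0.0011524 , -0.00105998,  0.00040149,
       -0.00038936]), 'joint_efforts': array([ 2.22224204e-03, -5.52338719e+01, -2.26746672e+01, -1.45204344e-04,
       -4.19180855e-03,  2.98445346e-03]), 'eef_pos': array([443.54934321, 283.41343024,  24.89213153]), 'tcp_rot': array([ 3.14136785e+00,  8.23069800e-04, -2.81358099e+00]), 'contact_force': array([-0.01941642, -0.18290991, -0.81669562]), 'wrist_torque': array([-0.01433756,  0.06805431, -0.06559009]), 'grasp_force': 0.0, 'opening': 0.4666887916873455}
```

View pics/w2.png

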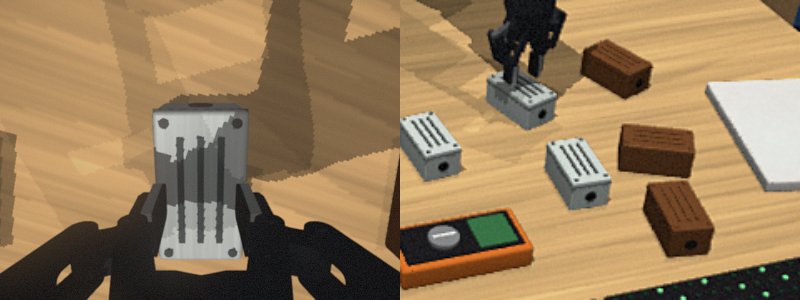

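The wrist view shows the pads straddling case 3 at about (155,215) and (250,215). The reading is 40 mm with no grip force, so they aren't clamped yet. I'll command them to close further.

>>> step_arm:
  motion:
    - {"claw":30,"delta_pos":[0,0,0],"turn":0}
    - {"claw":20,"delta_pos":[0,0,0],"turn":0}
    - {"claw":10,"delta_pos":[0,0,0],"turn":0}
    - {"claw":10,"delta_pos":[0,0,0],"turn":0}
  force: 40

```text
clock: 3.08
eef_pos: [443.3, 283.3, 24.3]
tcp_rot: [-3.142, -0.0, -2.813]
contact_force: [-1.1, 0.7, 0.9]
opening: 0.114
grasp_force: 0.0
```

Run:
```python
from h import *
from rig import grab_frame,sense
s=sense();print(s["opening"],s["contact_force"],s["grasp_force"])
f=grab_frame("wrist");g=grab_frame("scene")
print(f["R"].round(3),f["t"],"cam",-f["R"].T@f["t"])
p=s["eef_pos"];a=s["tcp_rot"][2]
L=lambda y,z:[p[0]+np.sin(a)*y,p[1]-np.cos(a)*y,z]
im=cv2.resize(g["img"][170:250,370:470],(400*2-400,320),interpolation=cv2.INTER_CUBIC)
for q in ([*p[:2],p[2]-8],[*p[:2],48],[*p[:2],60]):
  u=(proj(g,[q])[0]-[370,170])*4;print(u);cv2.circle(im,tuple(int(v) for v in u),4,(255,0,0),1)
w=cv2.resize(f["img"],(400,300));c=proj(f,[[*p[:2],p[2]-8],[*p[:2],48]])*.625;print(c)
for u in c: cv2.circle(w,tuple(int(v) for v in u),4,(255,0,0),1)
w=np.vstack([w,np.zeros((20,400,3),np.uint8)])
cv2.imwrite("pics/w3.png",np.hstack([w,im])[:,:,::-1])
```

```text
0.11358313659680745 [-1.13730971  0.73935351  0.92519411] 0.0
[[-0.322  0.947 -0.001]
 [ 0.911  0.311  0.271]
 [ 0.257  0.086 -0.963]] [-125.71185694 -479.7743141    71.74432992] cam [378.21663567 261.90194805 198.73011455]
[162.04380094 164.26168395]
[166.13781154 122.79540376]
[167.71525962 106.81818466]
[[200.05924926 172.69047991]
 [199.86094089 190.81649788]]
```

View pics/w3.png

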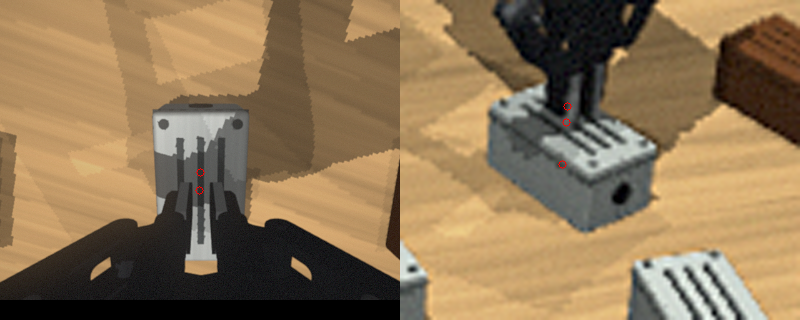

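Run:
```python
from h import *
f=pickle.load(open("w1.pkl","rb"));p=np.array([446.2,283.6]);a=-2.802
for z in (180,192.6,205,220,240):
  print(z,[proj(f,[[p[0]+np.sin(a)*y,p[1]-np.cos(a)*y,z]])[0].round() for y in (-42.5,42.5)])
print("cam",-f["R"].T@f["t"])
```

```text
180 [array([233., 267.]), array([408., 267.])]
192.6 [array([227., 276.]), array([413., 276.])]
205 [array([221., 287.]), array([419., 287.])]
220 [array([212., 301.]), array([428., 301.])]
240 [array([198., 324.]), array([441., 324.])]
cam [381.45030897 261.56537228 374.9864226 ]
```

Run:
```python
import rig
for k in dir(rig):
    if not k.startswith("__"):
        v=getattr(rig,k)
        if not callable(v) and not hasattr(v,'__path__'): print(k,str(v)[:200])
```

```text
tcp_to_tips 8.0
```

>>> step_arm:
  motion:
    - {"claw":10,"delta_pos":[0,0,2],"turn":0}
    - {"claw":10,"delta_pos":[0,0,0],"turn":0}

```text
clock: 3.35
eef_pos: [443.2, 283.2, 22.1]
tcp_rot: [-3.142, -0.0, -2.813]
contact_force: [-1.3, 0.9, -0.6]
opening: 0.116
grasp_force: 0.0
```

>>> step_arm:
  motion:
    - {"claw":10,"delta_pos":[0,0,1.5],"turn":0}
    - {"claw":10,"delta_pos":[0,0,1.5],"turn":0}

```text
clock: 3.52
eef_pos: [443.3, 283.3, 19.2]
tcp_rot: [-3.142, 0.0, -2.813]
contact_force: [0.3, -0.5, 0.3]
opening: 0.119
grasp_force: 0.0
```

>>> step_arm:
  motion:
    - {"claw":10,"delta_pos":[0,0,1.5],"turn":0}
    - {"claw":10,"delta_pos":[0,0,1.5],"turn":0}

```text
clock: 3.68
eef_pos: [443.4, 283.3, 17.7]
tcp_rot: [-3.142, -0.0, -2.813]
contact_force: [-11.1, -7.0, 48.5]
opening: 0.117
grasp_force: 23.8
```

The closed tips touched the 48 mm case top at a reported TCP z of about 18.5. The real tips therefore sit about 37 mm higher than reported, and every height has to come down by that much. I'll back off, open and go lower.

>>> step_arm:
  motion:
    - {"claw":10,"delta_pos":[0,0,-10],"turn":0}
    - {"claw":85,"delta_pos":[0,0,-10],"turn":0}
    - {"claw":85,"delta_pos":[0,0,0],"turn":0}
    - {"claw":85,"delta_pos":[0,0,0],"turn":0}
    - {"claw":85,"delta_pos":[0,0,0],"turn":0}
    - {"claw":85,"delta_pos":[0,0,0],"turn":0}
    - {"claw":85,"delta_pos":[0,0,0],"turn":0}
    - {"claw":85,"delta_pos":[0,0,0],"turn":0}

```text
clock: 4.35
eef_pos: [443.1, 283.1, 36.0]
tcp_rot: [-3.141, -0.001, -2.813]
contact_force: [-0.6, -0.9, -0.4]
opening: 0.994
grasp_force: 0.0
```

>>> step_arm:
  motion:
    - {"claw":85,"delta_pos":[0,0,15],"turn":0}
    - {"claw":85,"delta_pos":[0,0,15],"turn":0}
    - {"claw":85,"delta_pos":[0,0,10],"turn":0}
    - {"claw":85,"delta_pos":[0,0,0],"turn":0}

```text
clock: 4.68
eef_pos: [441.9, 282.4, -5.6]
tcp_rot: [-3.141, -0.003, -2.813]
contact_force: [0.1, -0.4, -0.5]
opening: 0.995
grasp_force: 0.0
```

>>> step_arm:
  motion:
    - {"claw":85,"delta_pos":[0,0,7],"turn":0}
    - {"claw":85,"delta_pos":[0,0,6],"turn":0}
    - {"claw":40,"delta_pos":[0,0,0],"turn":0}
    - {"claw":40,"delta_pos":[0,0,0],"turn":0}
    - {"claw":40,"delta_pos":[0,0,0],"turn":0}
    - {"claw":40,"delta_pos":[0,0,0],"turn":0}
    - {"claw":40,"delta_pos":[0,0,0],"turn":0}
  force: 40

```text
clock: 5.27
eef_pos: [443.5, 283.4, -16.3]
tcp_rot: [3.141, 0.001, -2.813]
contact_force: [1.4, -0.1, 0.6]
opening: 0.647
grasp_force: 43.0
```

Gripped at a 55 mm opening. I'll lift it a little to weigh it.

>>> step_arm:
  motion:
    - {"claw":40,"delta_pos":[0,0,-5],"turn":0}
    - {"claw":40,"delta_pos":[0,0,-5],"turn":0}
    - {"claw":40,"delta_pos":[0,0,-5],"turn":0}
    - {"claw":40,"delta_pos":[0,0,0],"turn":0}
    - {"claw":40,"delta_pos":[0,0,0],"turn":0}
    - {"claw":40,"delta_pos":[0,0,0],"turn":0}
    - {"claw":40,"delta_pos":[0,0,0],"turn":0}

```text
clock: 5.85
eef_pos: [443.1, 283.2, -1.7]
tcp_rot: [-3.142, -0.0, -2.813]
contact_force: [-0.0, -0.2, -0.5]
opening: 0.649
grasp_force: 42.9
```

>>> step_arm:
  motion:
    - {"claw":40,"delta_pos":[0,0,0],"turn":0}

```text
clock: 5.93
eef_pos: [443.1, 283.2, -1.8]
tcp_rot: [-3.142, -0.0, -2.813]
contact_force: [-0.3, 0.2, -1.2]
opening: 0.652
grasp_force: 42.9
```

>>> step_arm:
  motion:
    - {"claw":40,"delta_pos":[0,0,0],"turn":0}

```text
clock: 6.02
eef_pos: [443.2, 283.2, -1.8]
tcp_rot: [-3.141, -0.0, -2.813]
contact_force: [0.2, 0.2, -0.7]
opening: 0.645
grasp_force: 42.9
```

About 1 N, so case 3 is empty. I'll set it back and go to case 2.

>>> step_arm:
  motion:
    - {"claw":40,"delta_pos":[0,0,6],"turn":0}
    - {"claw":40,"delta_pos":[0,0,5],"turn":0}
    - {"claw":40,"delta_pos":[0,0,4],"turn":0}
    - {"claw":40,"delta_pos":[0,0,0],"turn":0}
    - {"claw":85,"delta_pos":[0,0,0],"turn":0}
    - {"claw":85,"delta_pos":[0,0,0],"turn":0}
    - {"claw":85,"delta_pos":[0,0,0],"turn":0}
    - {"claw":85,"delta_pos":[0,0,0],"turn":0}

```text
clock: 6.68
eef_pos: [443.2, 283.2, -16.9]
tcp_rot: [-3.142, -0.0, -2.813]
contact_force: [0.3, -1.0, -0.2]
opening: 0.995
grasp_force: 0.0
```

>>> step_arm:
  motion:
    - {"claw":85,"delta_pos":[0,0,-20],"turn":0}
    - {"claw":85,"delta_pos":[0,0,-30],"turn":0}
    - {"claw":85,"delta_pos":[0,0,-30],"turn":0}
    - {"claw":85,"delta_pos":[0,0,-20],"turn":0}

```text
clock: 7.02
eef_pos: [443.9, 283.6, 85.6]
tcp_rot: [3.141, 0.002, -2.813]
contact_force: [0.9, 0.3, 0.0]
opening: 0.99
grasp_force: 0.0
```

```bash
python3 -c "
from h import *
to(524.8,109.5,-17,0.108)"
```

```text
clk 7.02 pos [443.9 283.6  85.6] rot [ 3.141e+00  2.000e-03 -2.813e+00] F [0.93 0.28 0.03] open 84.5 q6 -1.33
delta tool -20.4 -190.9 102.6 turn 0.22
```

>>> step_arm:
  motion:
    - {"claw":85,"delta_pos":[-3.5,-31.8,0],"turn":0}
    - {"claw":85,"delta_pos":[-3.5,-31.8,0],"turn":0}
    - {"claw":85,"delta_pos":[-3.5,-31.8,0],"turn":0}
    - {"claw":85,"delta_pos":[-3.5,-31.8,0],"turn":0}
    - {"claw":85,"delta_pos":[-3.5,-31.8,0],"turn":0}
    - {"claw":85,"delta_pos":[-3.5,-31.8,0],"turn":0}
    - {"claw":85,"delta_pos":[0,0,0],"turn":0.11}
    - {"claw":85,"delta_pos":[0,0,0],"turn":0.11}

```text
clock: 7.68
eef_pos: [525.4, 107.6, 83.3]
tcp_rot: [-3.141, 0.0, -3.041]
contact_force: [0.8, -0.2, -0.3]
opening: 0.991
grasp_force: 0.0
```

>>> step_arm:
  motion:
    - {"claw":85,"delta_pos":[0,0,0],"turn":0}
    - {"claw":85,"delta_pos":[0,0,0],"turn":0}

```text
clock: 7.85
eef_pos: [524.5, 109.3, 83.2]
tcp_rot: [-3.142, -0.0, -3.03]
contact_force: [0.3, -0.0, -0.6]
opening: 0.996
grasp_force: 0.0
```

```bash
python3 -c "
from h import *
to(524.8,109.5,-17,0.108)"
```

```text
clk 7.85 pos [524.5 109.3  83.2] rot [-3.142 -0.    -3.03 ] F [ 0.25 -0.05 -0.59] open 85.1 q6 -1.48
delta tool -0.3 0.2 100.2 turn 0.003
```

>>> step_arm:
  motion:
    - {"claw":85,"delta_pos":[0,0,25],"turn":0}
    - {"claw":85,"delta_pos":[0,0,20],"turn":0}
    - {"claw":85,"delta_pos":[0,0,15],"turn":0}
    - {"claw":85,"delta_pos":[0,0,15],"turn":0}
    - {"claw":85,"delta_pos":[0,0,0],"turn":0}

```text
clock: 8.27
eef_pos: [522.5, 109.5, 5.9]
tcp_rot: [-3.141, -0.004, -3.029]
contact_force: [-0.2, 0.4, 0.2]
opening: 0.993
grasp_force: 0.0
```

>>> step_arm:
  motion:
    - {"claw":85,"delta_pos":[0,0,13],"turn":0}
    - {"claw":85,"delta_pos":[0,0,12],"turn":0}
    - {"claw":40,"delta_pos":[0,0,0],"turn":0}
    - {"claw":40,"delta_pos":[0,0,0],"turn":0}
    - {"claw":40,"delta_pos":[0,0,0],"turn":0}
    - {"claw":40,"delta_pos":[0,0,0],"turn":0}
    - {"claw":40,"delta_pos":[0,0,0],"turn":0}
    - {"claw":40,"delta_pos":[0,0,0],"turn":0}

```text
clock: 8.93
eef_pos: [525.0, 109.5, -16.1]
tcp_rot: [3.141, 0.001, -3.033]
contact_force: [-0.7, 0.7, 3.3]
opening: 0.649
grasp_force: 43.5
```

>>> step_arm:
  motion:
    - {"claw":40,"delta_pos":[0,0,-5],"turn":0}
    - {"claw":40,"delta_pos":[0,0,-5],"turn":0}
    - {"claw":40,"delta_pos":[0,0,-5],"turn":0}
    - {"claw":40,"delta_pos":[0,0,0],"turn":0}
    - {"claw":40,"delta_pos":[0,0,0],"turn":0}
    - {"claw":40,"delta_pos":[0,0,0],"turn":0}
    - {"claw":40,"delta_pos":[0,0,0],"turn":0}

```text
clock: 9.52
eef_pos: [524.5, 109.4, -1.7]
tcp_rot: [-3.142, -0.0, -3.033]
contact_force: [-1.0, 0.0, -0.7]
opening: 0.65
grasp_force: 43.2
```

>>> step_arm:
  motion:
    - {"claw":40,"delta_pos":[0,0,0],"turn":0}

```text
clock: 9.6
eef_pos: [524.5, 109.4, -1.8]
tcp_rot: [-3.142, -0.0, -3.033]
contact_force: [0.0, 1.2, -1.1]
opening: 0.649
grasp_force: 43.2
```

>>> step_arm:
  motion:
    - {"claw":40,"delta_pos":[0,0,0],"turn":0}

```text
clock: 9.68
eef_pos: [524.5, 109.4, -1.8]
tcp_rot: [-3.142, -0.0, -3.033]
contact_force: [-0.6, 0.5, -1.2]
opening: 0.65
grasp_force: 43.2
```

Case 2 is empty as well, at about 1 N. I'll set it down and go to case 1.

>>> step_arm:
  motion:
    - {"claw":40,"delta_pos":[0,0,6],"turn":0}
    - {"claw":40,"delta_pos":[0,0,5],"turn":0}
    - {"claw":40,"delta_pos":[0,0,4],"turn":0}
    - {"claw":40,"delta_pos":[0,0,0],"turn":0}
    - {"claw":85,"delta_pos":[0,0,0],"turn":0}
    - {"claw":85,"delta_pos":[0,0,0],"turn":0}
    - {"claw":85,"delta_pos":[0,0,0],"turn":0}
    - {"claw":85,"delta_pos":[0,0,0],"turn":0}

```text
clock: 10.35
eef_pos: [524.6, 109.4, -16.9]
tcp_rot: [-3.142, -0.0, -3.033]
contact_force: [-0.4, -0.7, -0.6]
opening: 0.996
grasp_force: 0.0
```

>>> step_arm:
  motion:
    - {"claw":85,"delta_pos":[0,0,-20],"turn":0}
    - {"claw":85,"delta_pos":[0,0,-30],"turn":0}
    - {"claw":85,"delta_pos":[0,0,-30],"turn":0}
    - {"claw":85,"delta_pos":[0,0,-30],"turn":0}
    - {"claw":85,"delta_pos":[0,0,-20],"turn":0}
    - {"claw":85,"delta_pos":[0,0,0],"turn":0}

```text
clock: 10.85
eef_pos: [527.5, 110.0, 117.6]
tcp_rot: [3.141, 0.007, -3.033]
contact_force: [0.7, -0.0, 0.9]
opening: 0.998
grasp_force: 0.0
```

```bash
python3 -c "
from h import *
to(641,287,-17,-0.033)"
```

```text
clk 10.85 pos [527.5 110.  117.6] rot [ 3.141  0.007 -3.033] F [ 0.71 -0.02  0.85] open 85.2 q6 -1.48
delta tool -132.0 163.7 134.6 turn 0.141
```

>>> step_arm:
  motion:
    - {"claw":85,"delta_pos":[-22.5,27.3,0],"turn":0}
    - {"claw":85,"delta_pos":[-22.5,27.3,0],"turn":0}
    - {"claw":85,"delta_pos":[-22.5,27.3,0],"turn":0}
    - {"claw":85,"delta_pos":[-22.5,27.3,0],"turn":0}
    - {"claw":85,"delta_pos":[-22.5,27.3,0],"turn":0}
    - {"claw":85,"delta_pos":[-22.5,27.3,0],"turn":0.07}
    - {"claw":85,"delta_pos":[0,0,0],"turn":0.07}
    - {"claw":85,"delta_pos":[0,0,0],"turn":0}

```text
clock: 11.52
eef_pos: [641.2, 288.3, 111.7]
tcp_rot: [-3.141, -0.001, 3.109]
contact_force: [0.3, -0.1, -0.8]
opening: 0.996
grasp_force: 0.0
```

Run:
```python
from h import *
from rig import grab_frame
f=grab_frame("wrist");pickle.dump(f,open("w4.pkl","wb"));cv2.imwrite("pics/w4.png",f["img"][:,:,::-1])
to(641,287,-17,-0.033)
```

```text
clk 11.57 pos [640.5 287.  111.7] rot [-3.141e+00 -2.000e-03  3.112e+00] F [-0.81 -0.45 -1.  ] open 85.4 q6 -1.12
delta tool -0.5 -0.0 128.7 turn 0.003
```

View pics/w4.png

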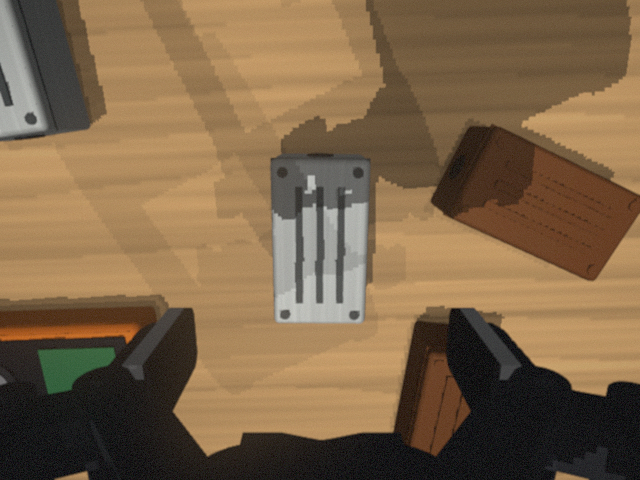

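Case 1 has top-face corners (271,159), (370,159), (366,322) and (275,322). The nearest brown corners are at about (432,203), (447,217) and (415,322).

Run:
```python
from h import *
f=pickle.load(open("w4.pkl","rb"))
print(axis(ray(f,[(271,159),(370,159),(366,322),(275,322)],48)))
print(ray(f,[(470,127),(432,203),(447,217),(415,322)],48),ray(f,[(432,203),(415,322)],0))
```

```text
(array([642.4, 288.3]), -0.033, [54.7, 98.9, 56.0, 98.9])
[[578.54615407 371.39266403]
 [619.65849622 352.40149716]
 [628.08661819 361.29256724]
 [693.66156455 344.72758305]] [[629.11987537 364.67918401]
 [718.03940456 355.45847405]]
```

>>> step_arm:
  motion:
    - {"claw":76,"delta_pos":[-1.5,0.7,25],"turn":0}
    - {"claw":76,"delta_pos":[0,0,30],"turn":0}
    - {"claw":76,"delta_pos":[0,0,25],"turn":0}
    - {"claw":76,"delta_pos":[0,0,15],"turn":0}
    - {"claw":76,"delta_pos":[0,0,8],"turn":0}
    - {"claw":76,"delta_pos":[0,0,0],"turn":0}

```text
clock: 12.07
eef_pos: [641.3, 286.3, 8.5]
tcp_rot: [-3.14, -0.003, 3.11]
contact_force: [-0.4, -0.6, 0.1]
opening: 0.889
grasp_force: 0.0
```

>>> step_arm:
  motion:
    - {"claw":76,"delta_pos":[0,0,13],"turn":0}
    - {"claw":76,"delta_pos":[0,0,13],"turn":0}
    - {"claw":40,"delta_pos":[0,0,0],"turn":0}
    - {"claw":40,"delta_pos":[0,0,0],"turn":0}
    - {"claw":40,"delta_pos":[0,0,0],"turn":0}
    - {"claw":40,"delta_pos":[0,0,0],"turn":0}
    - {"claw":40,"delta_pos":[0,0,0],"turn":0}
    - {"claw":40,"delta_pos":[0,0,0],"turn":0}
  force: 60

```text
clock: 12.73
eef_pos: [642.6, 287.5, -15.6]
tcp_rot: [-3.142, -0.0, 3.11]
contact_force: [-0.3, -0.5, -3.9]
opening: 0.644
grasp_force: 66.0
```

>>> step_arm:
  motion:
    - {"claw":40,"delta_pos":[0,0,-5],"turn":0}
    - {"claw":40,"delta_pos":[0,0,-5],"turn":0}
    - {"claw":40,"delta_pos":[0,0,-5],"turn":0}
    - {"claw":40,"delta_pos":[0,0,0],"turn":0}
    - {"claw":40,"delta_pos":[0,0,0],"turn":0}
    - {"claw":40,"delta_pos":[0,0,0],"turn":0}
    - {"claw":40,"delta_pos":[0,0,0],"turn":0}

```text
clock: 13.32
eef_pos: [642.5, 287.4, -0.8]
tcp_rot: [-3.141, -0.0, 3.11]
contact_force: [-0.3, 0.4, -4.5]
opening: 0.647
grasp_force: 66.1
```

Case 1 reads 4.5 N, so it is the loaded one. I'll lift it high and carry it across to just beyond the fixture, then look with the wrist camera.

>>> step_arm:
  motion:
    - {"claw":40,"delta_pos":[0,0,-15],"turn":0}
    - {"claw":40,"delta_pos":[0,0,-30],"turn":0}
    - {"claw":40,"delta_pos":[0,0,-35],"turn":0}
    - {"claw":40,"delta_pos":[0,0,-35],"turn":0}
    - {"claw":40,"delta_pos":[0,-10,-35],"turn":0}
    - {"claw":40,"delta_pos":[0,-20,-30],"turn":0}
    - {"claw":40,"delta_pos":[-2,-27,-25],"turn":0}
    - {"claw":40,"delta_pos":[-2,-30,-15],"turn":0}

```text
clock: 13.98
eef_pos: [644.9, 200.8, 224.2]
tcp_rot: [3.14, 0.005, 3.111]
contact_force: [1.4, -0.0, -3.8]
opening: 0.644
grasp_force: 66.3
```

>>> step_arm:
  motion:
    - {"claw":40,"delta_pos":[-2,-32,0],"turn":0}
    - {"claw":40,"delta_pos":[-2,-32,0],"turn":0}
    - {"claw":40,"delta_pos":[-2,-32,0],"turn":0}
    - {"claw":40,"delta_pos":[-2,-32,0],"turn":0}
    - {"claw":40,"delta_pos":[-2,-32,0],"turn":0}
    - {"claw":40,"delta_pos":[-2,-32,0],"turn":0}
    - {"claw":40,"delta_pos":[-2,-32,0],"turn":0}
    - {"claw":40,"delta_pos":[-2,-32,0],"turn":0}

```text
clock: 14.65
eef_pos: [651.4, -57.5, 220.5]
tcp_rot: [3.142, 0.001, 3.11]
contact_force: [-0.5, 0.6, -4.4]
opening: 0.649
grasp_force: 66.3
```

>>> step_arm:
  motion:
    - {"claw":40,"delta_pos":[-2,-32,0],"turn":0}
    - {"claw":40,"delta_pos":[-2,-32,0],"turn":0}
    - {"claw":40,"delta_pos":[-2,-32,0],"turn":0}
    - {"claw":40,"delta_pos":[-2,-32,0],"turn":0}
    - {"claw":40,"delta_pos":[-2,-32,0],"turn":0}
    - {"claw":40,"delta_pos":[-2,-25,0],"turn":0.085}
    - {"claw":40,"delta_pos":[0,0,0],"turn":0.085}
    - {"claw":40,"delta_pos":[0,0,0],"turn":0.085}

```text
clock: 15.32
eef_pos: [657.4, -243.3, 220.1]
tcp_rot: [-3.141, 0.0, 2.848]
contact_force: [0.1, -0.1, -5.1]
opening: 0.646
grasp_force: 66.3
```

>>> step_arm:
  motion:
    - {"claw":40,"delta_pos":[0,0,0],"turn":0.08}
    - {"claw":40,"delta_pos":[0,0,0],"turn":0}
    - {"claw":40,"delta_pos":[0,0,0],"turn":0}

```text
clock: 15.57
eef_pos: [657.8, -241.2, 220.0]
tcp_rot: [3.142, 0.0, 2.777]
contact_force: [-0.5, -0.1, -4.8]
opening: 0.646
grasp_force: 66.2
```

Run:
```python
from h import *
from rig import grab_frame
f=grab_frame("wrist");pickle.dump(f,open("w5.pkl","wb"));cv2.imwrite("pics/w5.png",f["img"][:,:,::-1])
to(578.5,-240.7,0,-0.367)
```

```text
clk 15.62 pos [ 657.8 -241.2  220. ] rot [-3.142  0.     2.778] F [-0.48 -0.42 -4.99] open 55.0 q6 -1.56
delta tool 74.3 -27.8 220.0 turn 0.003
```

View pics/w5.png

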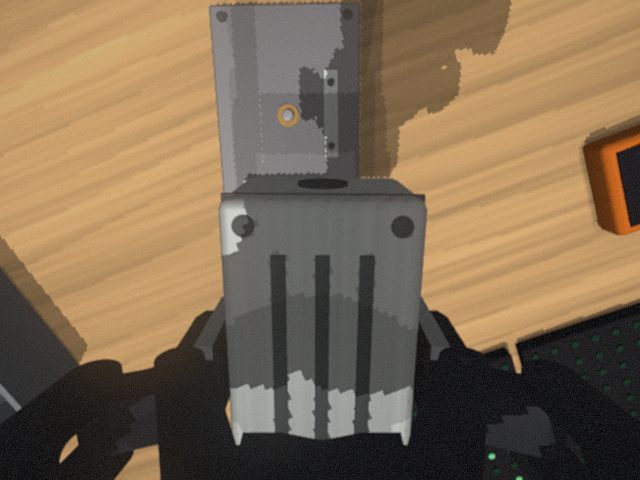

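The pin tip is at (288,115) and the plate's near edge runs from (209,4) to (360,3). The side rail's inner edge runs from (324,70) to (325,157). The held case's far top edge is at row 195, from (221,195) to (426,195).

Run:
```python
from h import *
f=pickle.load(open("w5.pkl","rb"))
print("pin",ray(f,[(288,115)],26))
ax=lambda p,q:round(float(np.arctan2(*(q-p)[::-1])),3)
P=ray(f,[(209,4),(360,3),(220,160)],20);print("plate",P,ax(P[0],P[1]),ax(P[0],P[2]))
R=ray(f,[(324,70),(325,157)],28);print("rail",R,ax(R[0],R[1]))
C=ray(f,[(221,195),(426,195)],283.6);t=C.mean(0)-[657.8,-241.2]
x=np.array([np.cos(2.778),np.sin(2.778)]);y=np.array([x[1],-x[0]])
print("case end in tool",t@x,t@y,ax(C[0],C[1]),np.hypot(*(C[1]-C[0])))
u=np.array([np.cos(-.367),np.sin(-.367)]);v=np.array([-u[1],u[0]])
pin=ray(f,[(288,115)],26)[0]
print("rail y rel pin",(R-pin)@v,"x",(R-pin)@u,"corners",(P-pin)@u,(P-pin)@v)
```

```text
pin [[ 579.64945821 -240.81003846]]
plate [[ 478.98154207 -267.96120289]
 [ 520.94386164 -156.02610662]
 [ 593.15349625 -310.61819708]] 1.212 -0.358
rail [[ 557.83546138 -200.51138947]
 [ 622.63910198 -224.17868217]] -0.35
case end in tool 50.135638523439695 1.2201382337694076 1.207 53.958693924818334
rail y rel pin [29.78785203 30.94924848] x [-34.82119239  34.1592667 ] corners [-84.22194308 -85.21817456  37.65311904] [-61.46445618  58.07344393 -60.31401728]
```

>>> step_arm:
  motion:
    - {"claw":40,"delta_pos":[18.8,-7.1,0],"turn":0}
    - {"claw":40,"delta_pos":[18.8,-7.1,0],"turn":0}
    - {"claw":40,"delta_pos":[18.8,-7.1,20],"turn":0}
    - {"claw":40,"delta_pos":[18.8,-7.1,30],"turn":0}
    - {"claw":40,"delta_pos":[0,0,35],"turn":0}
    - {"claw":40,"delta_pos":[0,0,35],"turn":0}
    - {"claw":40,"delta_pos":[0,0,30],"turn":0}
    - {"claw":40,"delta_pos":[0,0,20],"turn":0}

```text
clock: 16.28
eef_pos: [576.1, -240.0, 46.9]
tcp_rot: [3.142, -0.003, 2.778]
contact_force: [-1.1, -0.0, -4.8]
opening: 0.643
grasp_force: 66.2
```

>>> step_arm:
  motion:
    - {"claw":40,"delta_pos":[0,0,15],"turn":0}
    - {"claw":40,"delta_pos":[0,0,8],"turn":0}
    - {"claw":40,"delta_pos":[0,0,0],"turn":0}
    - {"claw":40,"delta_pos":[0,0,0],"turn":0}
    - {"claw":40,"delta_pos":[0,0,0],"turn":0}

```text
clock: 16.7
eef_pos: [578.6, -241.2, 27.8]
tcp_rot: [-3.141, 0.002, 2.776]
contact_force: [0.5, 0.2, -3.7]
opening: 0.648
grasp_force: 66.2
```

Run:
```python
from h import *
to(577.4,-241,4.4,2.781)
```

```text
clk 16.7 pos [ 578.6 -241.2   27.8] rot [-3.141e+00  2.000e-03  2.776e+00] F [ 0.5   0.2  -3.72] open 55.3 q6 -1.6
delta tool 1.2 -0.3 23.4 turn -0.005
```

>>> step_arm:
  motion:
    - {"claw":40,"delta_pos":[0.5,0,6],"turn":-0.004}
    - {"claw":40,"delta_pos":[0,0,5],"turn":0}
    - {"claw":40,"delta_pos":[0,0,2],"turn":0}
    - {"claw":40,"delta_pos":[0,0,2],"turn":0}
    - {"claw":40,"delta_pos":[0,0,1.5],"turn":0}
    - {"claw":40,"delta_pos":[0,0,0],"turn":0}
    - {"claw":40,"delta_pos":[0,0,0],"turn":0}

```text
clock: 17.28
eef_pos: [577.0, -240.6, 9.9]
tcp_rot: [-3.142, -0.0, 2.779]
contact_force: [-0.1, 0.2, -5.4]
opening: 0.646
grasp_force: 66.3
```

>>> step_arm:
  motion:
    - {"claw":40,"delta_pos":[0,0,1.5],"turn":0}
    - {"claw":40,"delta_pos":[0,0,1.5],"turn":0}
    - {"claw":40,"delta_pos":[0,0,0],"turn":0}
    - {"claw":40,"delta_pos":[0,0,0],"turn":0}

```text
clock: 17.62
eef_pos: [577.2, -240.7, 6.9]
tcp_rot: [-3.142, 0.0, 2.779]
contact_force: [-0.3, -0.2, -2.8]
opening: 0.647
grasp_force: 66.3
```

Force is down from about 5 N to 2.8 N, so the pin is being pressed. I'll continue slowly.

>>> step_arm:
  motion:
    - {"claw":40,"delta_pos":[0,0,0.8],"turn":0}
    - {"claw":40,"delta_pos":[0,0,0.7],"turn":0}
    - {"claw":40,"delta_pos":[0,0,0],"turn":0}
    - {"claw":40,"delta_pos":[0,0,0],"turn":0}

```text
clock: 17.95
eef_pos: [577.2, -240.7, 5.4]
tcp_rot: [-3.142, 0.0, 2.779]
contact_force: [-0.2, 0.3, -2.2]
opening: 0.645
grasp_force: 66.3
```

>>> step_arm:
  motion:
    - {"claw":40,"delta_pos":[0,0,0.7],"turn":0}
    - {"claw":40,"delta_pos":[0,0,0],"turn":0}
    - {"claw":40,"delta_pos":[0,0,0],"turn":0}

```text
clock: 18.2
eef_pos: [577.2, -240.7, 4.7]
tcp_rot: [-3.142, 0.0, 2.779]
contact_force: [-0.5, -1.2, -0.9]
opening: 0.646
grasp_force: 66.3
```

>>> step_arm:
  motion:
    - {"claw":40,"delta_pos":[0,0,0.5],"turn":0}
    - {"claw":40,"delta_pos":[0,0,0],"turn":0}
    - {"claw":40,"delta_pos":[0,0,0],"turn":0}

```text
clock: 18.45
eef_pos: [577.1, -240.7, 4.2]
tcp_rot: [-3.142, 0.0, 2.779]
contact_force: [-0.2, -0.0, -2.3]
opening: 0.645
grasp_force: 66.3
```

>>> step_arm:
  motion:
    - {"claw":40,"delta_pos":[0,0,0.5],"turn":0}
    - {"claw":40,"delta_pos":[0,0,0],"turn":0}
    - {"claw":40,"delta_pos":[0,0,0],"turn":0}

```text
clock: 18.7
eef_pos: [577.2, -240.7, 3.9]
tcp_rot: [-3.142, 0.0, 2.779]
contact_force: [-0.0, -0.3, 0.9]
opening: 0.642
grasp_force: 66.8
```

>>> step_arm:
  motion:
    - {"claw":40,"delta_pos":[0,0,0.4],"turn":0}
    - {"claw":40,"delta_pos":[0,0,0],"turn":0}
    - {"claw":40,"delta_pos":[0,0,0],"turn":0}

```text
clock: 18.95
eef_pos: [577.2, -240.7, 3.8]
tcp_rot: [-3.142, 0.0, 2.779]
contact_force: [-1.7, 0.7, 5.7]
opening: 0.645
grasp_force: 67.5
```

The case is seated on the plate. I'll release, raise the arm and check.

>>> step_arm:
  motion:
    - {"claw":62,"delta_pos":[0,0,0],"turn":0}
    - {"claw":70,"delta_pos":[0,0,0],"turn":0}
    - {"claw":80,"delta_pos":[0,0,0],"turn":0}
    - {"claw":80,"delta_pos":[0,0,0],"turn":0}
    - {"claw":80,"delta_pos":[0,0,0],"turn":0}
    - {"claw":80,"delta_pos":[0,0,0],"turn":0}

```text
clock: 19.45
eef_pos: [577.0, -240.6, 3.2]
tcp_rot: [-3.142, -0.0, 2.779]
contact_force: [-0.4, 0.7, 0.3]
opening: 0.938
grasp_force: 0.0
```

>>> step_arm:
  motion:
    - {"claw":80,"delta_pos":[0,0,-10],"turn":0}
    - {"claw":80,"delta_pos":[0,0,-20],"turn":0}
    - {"claw":80,"delta_pos":[0,0,-30],"turn":0}
    - {"claw":80,"delta_pos":[0,0,-30],"turn":0}
    - {"claw":80,"delta_pos":[0,0,-30],"turn":0}
    - {"claw":80,"delta_pos":[0,0,-30],"turn":0}
    - {"claw":80,"delta_pos":[0,0,-20],"turn":0}
    - {"claw":80,"delta_pos":[0,0,0],"turn":0}

```text
clock: 20.12
eef_pos: [579.8, -241.7, 179.3]
tcp_rot: [-3.141, 0.008, 2.779]
contact_force: [1.1, 0.1, 0.2]
opening: 0.937
grasp_force: 0.0
```

Run:
```python
from h import *
from rig import grab_frame
f=grab_frame("wrist");g=grab_frame("scene");pickle.dump(f,open("w6.pkl","wb"))
w=cv2.resize(g["img"][170:330,160:500],(800,376),interpolation=cv2.INTER_CUBIC)[:, :400+400]
a=cv2.resize(f["img"],None,fx=.75,fy=.75)
b=cv2.resize(g["img"][170:330,340:480],(320,360));c=cv2.resize(g["img"][240:320,170:264],(282,240))
im=np.zeros((600,800,3),np.uint8);im[:360,:480]=a;im[:360,480:]=b;im[360:,:282]=c
cv2.imwrite("pics/w6.png",im[:,:,::-1]);to(577.4,-241,4,2.781)
```

```text
clk 20.22 pos [ 577.5 -240.8  174.7] rot [-3.142e+00  2.000e-03  2.779e+00] F [-0.09  1.   -0.23] open 79.9 q6 -1.61
delta tool 0.0 -0.2 170.7 turn -0.002
```

View pics/w6.png

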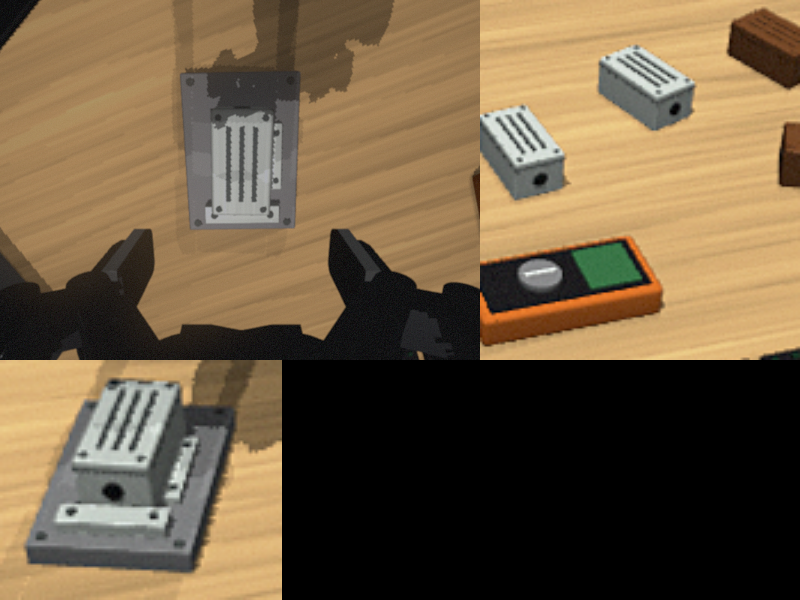

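The housing sits flat and square inside both rails, with its top face from (211,109) to (273,215) in the wrist panel. The two empty housings stand upright on the bench and the meter is undisturbed. Handing in.

Run:
```python
from h import *
from rig import *
f=pickle.load(open("w6.pkl","rb"));c=axis(ray(f,np.array([(211,109),(272,109),(273,214),(212,215)])/.75,68));print(c)
if np.hypot(*(c[0]-[579,-240.7]))<7: print(sign_off())
```

```text
(array([ 577.8, -239.6]), -0.353, [53.4, 98.8, 58.7, 99.8])
the job is handed in; nothing more can be done
None
```

I found the loaded housing (about 4.5 N when lifted, against about 1 N for the other two), seated it flat and square in the fixture corner within about 2 mm of the nest point, put the two empties back upright, and handed in at about 20 s; no verdict was returned and I had no direct pin reading, but the wrist force showed the pin being pressed down and the case then resting on the plate.

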